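Load the cuvette reader's chute behind its sliding guard

TASK

Slide the reader's roof guard fully open, then load every cuvette sled from the compartment tray into the sloping chute in the chamber, each upright with its pointed nose downhill. Behind the last of them lay the steel follower weight, lengthwise in the chute, and then slide the guard fully shut again, and only then press the start button all the way down and let it go. Do not move or knock over the jar and the two bottles.

Things in the scene. Friction and masses are not known exactly. Their poses are not given: they have to be found in the camera images.
- reader: fixed bench reader, 260 (x) x 330 (y) x 155 mm, plus a console 100 mm high on its front left. Origin: centre of that footprint, on the worktop; x away from the robot, y left; yaw varies. Left half solid; right half a chamber with the chute, open above from y = -159 to 0 and x = -124 to 124 mm. Rails to 170 mm height along front and back edges carry the guard
- guard (a joint): sliding roof guard, a clear panel in a metal frame, at 156 to 163 mm height, that slides along the reader's y: 0 m = fully shut over the chamber, 0.155 m = fully open at its stop, over the left half. It starts shut or up to 0.04 open, stays where it is left, and takes about 2.5 N plus 6 N per m/s to move
- guard_handle (a point): middle of the top edge of the guard's handle, an upright black bar 70 mm along the reader's x, 12 mm thick along y, reaching 32 mm down from here to the panel; this point is 195 mm above the worktop and moves with the guard
- chute: polished steel chute fixed in the chamber, 24 degrees down and away from the robot. Origin: on its floor, midway across, at the lower stop; +x downhill along the floor, z square to it. Floor from x = -210 mm (120 mm above the worktop) to 0 (35 mm). Side walls 12 mm high, 31 mm apart. Slippery (friction about 0.2): sleds slide down and queue at the stop, 32 mm each
- chute_mouth (a point): centre of the loading mouth on the chute's floor, 185 mm uphill of the lower stop: what is laid here slides down by itself. From 175 to 210 mm uphill of the stop the side walls flare from 31 to 48 mm apart
- start (a joint): start button, a round 28 mm cap on top of the console, pressed straight down: 0 m = released, 0.006 m = fully down (about 5 N), springs back
- start_top (a point): centre of the top face of the start button
- tray: fixed grey tray, 136 (x) x 200 (y) x 18 mm, walls and floor 4 mm, six compartments of 62 x 61 mm, two along its x and three along its y. Origin: centre of its underside. The sleds and the follower start in it, one to a compartment, turned any way
- sled_1: loose white sled 32 x 26 x 40 mm, about 40 g, or None if absent. Origin: centre of underside, +x to its nose, +z up. Foot 10 mm thick: square tail at x = -16, nose pointed in plan with its tip at x = +16 mm. Near the tail stands a square 14 x 14 mm cuvette, centred at x = -8, y = 0, from 10 to 40 mm above the underside, sides parallel to the sled's x and y: grip it there
- sled_2: loose white sled 32 x 26 x 40 mm, about 40 g, or None if absent. Origin: centre of underside, +x to its nose, +z up. Foot 10 mm thick: square tail at x = -16, nose pointed in plan with its tip at x = +16 mm. Near the tail stands a square 14 x 14 mm cuvette, centred at x = -8, y = 0, from 10 to 40 mm above the underside, sides parallel to the sled's x and y: grip it there
- sled_3: loose white sled 32 x 26 x 40 mm, about 40 g, or None if absent. Origin: centre of underside, +x to its nose, +z up. Foot 10 mm thick: square tail at x = -16, nose pointed in plan with its tip at x = +16 mm. Near the tail stands a square 14 x 14 mm cuvette, centred at x = -8, y = 0, from 10 to 40 mm above the underside, sides parallel to the sled's x and y: grip it there
- sled_4: loose white sled 32 x 26 x 40 mm, about 40 g, or None if absent. Origin: centre of underside, +x to its nose, +z up. Foot 10 mm thick: square tail at x = -16, nose pointed in plan with its tip at x = +16 mm. Near the tail stands a square 14 x 14 mm cuvette, centred at x = -8, y = 0, from 10 to 40 mm above the underside, sides parallel to the sled's x and y: grip it there
- sled_5: loose white sled 32 x 26 x 40 mm, about 40 g, or None if absent. Origin: centre of underside, +x to its nose, +z up. Foot 10 mm thick: square tail at x = -16, nose pointed in plan with its tip at x = +16 mm. Near the tail stands a square 14 x 14 mm cuvette, centred at x = -8, y = 0, from 10 to 40 mm above the underside, sides parallel to the sled's x and y: grip it there
- follower: loose bare steel follower weight, about 100 g, for the uphill end of the queue. Origin: centre of underside, z up. A rectangular foot 32 (x) x 26 (y) x 12 mm with an upright grip plate in its middle, 20 mm along x and 12 mm thick along y, from 12 to 40 mm above the underside; either end may point downhill
- jar: bystander: white jar with red cap, 63 mm wide, 98 mm high; origin at the centre of its base
- white_bottle: bystander: white plastic bottle, 52 mm wide, 100 mm high; origin at the centre of its base
- amber_bottle: bystander: amber stoppered bottle, 56 mm wide, 109 mm high; origin at the centre of its base

How it is judged:
On the way, in this order (a step that is already met when the one before it is completed fails the run):
1. the guard is slid fully open (value of joint guard above 0.145 m), for 0.2 s.
2. every sled present lies in the chute, upright, nose downhill (x of sled_1 in the frame of chute between -0.2 and -0.008 m and y of sled_1 in the frame of chute between -0.012 and 0.012 m and z of sled_1 in the frame of chute between -0.005 and 0.006 m and angle between sled_1's own x axis and vertical between 1.85 and 2.13 rad and angle between each of sled_1, sled_2, sled_3, sled_4, sled_5's own z axis and vertical below 0.55 rad and x of sled_2 in the frame of chute between -0.2 and -0.008 m and y of sled_2 in the frame of chute between -0.012 and 0.012 m and z of sled_2 in the frame of chute between -0.005 and 0.006 m and angle between sled_2's own x axis and vertical between 1.85 and 2.13 rad and x of sled_3 in the frame of chute between -0.2 and -0.008 m and y of sled_3 in the frame of chute between -0.012 and 0.012 m and z of sled_3 in the frame of chute between -0.005 and 0.006 m and angle between sled_3's own x axis and vertical between 1.85 and 2.13 rad and x of sled_4 in the frame of chute between -0.2 and -0.008 m and y of sled_4 in the frame of chute between -0.012 and 0.012 m and z of sled_4 in the frame of chute between -0.005 and 0.006 m and angle between sled_4's own x axis and vertical between 1.85 and 2.13 rad and x of sled_5 in the frame of chute between -0.2 and -0.008 m and y of sled_5 in the frame of chute between -0.012 and 0.012 m and z of sled_5 in the frame of chute between -0.005 and 0.006 m and angle between sled_5's own x axis and vertical between 1.85 and 2.13 rad), for 0.3 s.
3. the follower weight lies in the chute uphill of every sled (all of step 2 and x of follower in the frame of chute above -0.2 m and y of follower in the frame of chute between -0.012 and 0.012 m and z of follower in the frame of chute between -0.005 and 0.006 m and angle between the x axis of follower and the x axis of chute, either way round below 0.35 rad and angle between follower's own z axis and vertical below 0.55 rad and x of follower in the frame of sled_1 below -0.02 m and x of follower in the frame of sled_2 below -0.02 m and x of follower in the frame of sled_3 below -0.02 m and x of follower in the frame of sled_4 below -0.02 m and x of follower in the frame of sled_5 below -0.02 m), for 0.3 s.
4. the guard is slid fully shut over the loaded chute (all of step 3 and value of joint guard below 0.006 m), for 0.3 s.
5. the start button is pressed down (value of joint start above 0.0045 m and value of joint guard below 0.006 m).
At the end, for the whole second after the job is handed in: guard shut to within 6 mm, button released, every sled present at rest in the chute, upright, nose downhill, within 12 mm of its middle line and 6 mm of its floor, and the follower likewise, lengthwise within 0.35 rad, uphill of them all (all of step 4 and value of joint start below 0.002 m and linear speed of each of sled_1, sled_2, sled_3, sled_4, sled_5, follower below 0.02 m/s); the robot touches nothing.
It fails at once if the start button is pressed while the guard is not shut (value of joint start above 0.003 m and value of joint guard above 0.01 m).
It fails at once if the jar or a bottle is moved by more than 30 mm or tipped (distance of any of jar, white_bottle, amber_bottle from where it was at the start of the episode above 0.03 m or angle between any of jar, white_bottle, amber_bottle's own z axis and vertical above 0.3 rad).
Of sled_1, sled_2, sled_3, sled_4, sled_5 only 3 to 5 are there at a start; the rules pass over those that are not, and their reading is None.
At some moment in a run one of sled_1, sled_2, sled_3, sled_4, sled_5 may be knocked a few centimetres aside while the robot is not near it.
Once in a run the grip may slacken for a moment while it holds something.
It also fails if it takes over 210 s, if anything falls off the work surface, if the arm or the gripper's body presses on something with over 40 N, if the wrist force passes 120 N, or if a joint passes its speed limit or range.

ROBOT

A 6-joint arm with a two-finger parallel gripper is mounted at the origin on a cart in front of the work surface, level with it; the furniture and walls round the work are solid. World frame = base frame: x ahead of the robot, y to its left, z up, the work surface at z = 0. Lengths are in m, angles in rad, forces in N, time in s.
With the tool pointing down it reaches from about 0.35 to 0.775 m from the base axis. Payload 7.3 kg.
Tool frame: the origin (TCP) lies midway between the tips of the shut fingers; the grasp point (between the pads) lies grasp_offset behind it (grasp_offset is the distance from the TCP to the grasp point, in m); z points along the fingers, y is the line along which they close (so a half turn about z gives the same grasp; the last joint's range is limited). The gripper opens to 92 mm and grips with 3 to 60 N. Pads are 19 mm wide; open, the fingers measure 130 mm over their backs; the gripper's body (75 mm by 190 mm) begins 47 mm behind the grasp point.
Start: joints at [-1.486, 0.342, 1.524, -0, 1.275, -0.146], TCP at [0.12, -0.511, 0.227] pointing down, gripper open.
Joint ranges: [-2.53, 2.53], [-0.77, 2.02], [0.04, 2.7], [-1, 4.14], [0.28, 2.66], [-3.11, 3.11]. Speed limits (rad/s): [2.57, 2.57, 3.14, 3.14, 3.14, 3.14].

INTERFACE

Orientations are given as [roll, pitch, yaw] about the fixed x, y, z axes, in that order (R = Rz(yaw) Ry(pitch) Rx(roll)).
In Python, from cell import * gives the robot as it stands.
- The arm moves only by the tool step_arm, never from a script. Its argument "plan" is a list of rows, each a list of 5 numbers: the closure, from -1 (fully open) to 1 (shut), then the shift along the tool's x, y, z in m, then the turn about the tool's z in rad. In form: [[hand, x, y, z, twist], ...]. A call has 1 to 20 rows; each row is the pose to reach, as a shift and turn from the pose commanded when the call began, along the tool's axes at that moment; what a row does not reach only later rows make up. A row lasts 1/8 s, in which the tool goes at most 62.5 mm and 10.7 degrees, less where a joint would pass 70% of its speed; a pose out of reach is approached as far as the arm can. A call with a gripper value outside its range is refused whole. The fingers move at their own pace and stop on an object; "grip_force" is the grip in N (left out, the last holds). Time passes only in rows, so rows that repeat a pose let the fingers close. It gives the time, the measured TCP pose, the force, the opening and the grip force at its end, in the units of the state.
- observe(): the state, without advancing time (a new reading comes with each control period).
- read_camera(name): name is "scene" or "top" or "wrist"; returns a dict with "img" (384x512x3 uint8, red, green, blue), "range_z" (384x512 float32, m along the optical axis (not along the pixel's ray), 0 where there is no reading), "fx", "fy", "cx", "cy" (pixels), "R" (3x3) and "t" (3): a world point X has camera coordinates R X + t; the wrist camera has in their place "T_tool_cam" (4x4, takes a point from camera to tool coordinates, whose origin is the TCP and whose axes are the flange's). Camera axes: x right, y down, z forward; pixel columns grow to the right and rows downward; lengths in m; the calibration is good to about 2 mm. The wrist camera is an equidistant fisheye: a pixel r from the principal point sees the ray r / f radians off the axis. A picture is of the moment at which its call begins: read the wrist's pose just before it.
- hand_in(): hands the job in; it is judged then, once.
The state is a dict: "time": time; "qpos": joint angles; "qvel": joint speeds; "joint_efforts": joint torques, N m; "tool_pos": TCP position; "tool_rot": TCP orientation; "contact_force": force on the tool from outside, world axes, zero at the start; "torque": the same for the moment, N m; "opening": finger opening in m; "grip_force": force on a finger pad.
Only numpy, scipy, OpenCV 4.12 (cv2) and the standard library are available. Lean on these libraries where they do the work, as an engineer would, in place of code of your own. Each camera call takes 0.05 s, during which the arm holds its last target. There are 200 camera calls.

## Working session

There is one attempt and no reset: what is moved stays moved. The work goes in short steps, Python scripts to look and compute and a tool call to move; the robot and the scene stay as the last step left them, time stands still between calls to the robot, and variables do not carry over. Pictures are saved under pics/ and viewed, at most 14 in all, crops included, and the job is handed in when it is done.

Besides the shell and the picture viewer there is one more tool, called after "Request:" as a command line: name --pt "numbers of a row" for each row, then --argument value for the rest. step_arm: Moves the arm, as the interface text tells. Its arguments: {"type":"object","properties":{"plan":{"type":"array","items":{"type":"array","items":{"type":"number"}}},"grip_force":{"type":"number"}},"required":["plan"]}

```bash
ls; mkdir -p pics
python3 - <<'E'
from cell import *
import cv2,numpy as np
s=observe();print({k:np.round(v,3).tolist() for k,v in s.items()})
for n in("scene","top"):
    c=read_camera(n);cv2.imwrite(f"pics/{n}0.png",c["img"][:,:,::-1]);np.savez(f"pics/{n}0.npz",**c)
    print(n,c["fx"],c["cx"],c["R"].round(3).tolist(),c["t"].round(3).tolist())
E
```

```text
pics
{'time': 0.0, 'qpos': [-1.486, 0.343, 1.525, -0.0, 1.275, -0.146], 'qvel': [-0.001, 0.001, -0.001, 0.001, 0.0, -0.001], 'joint_efforts': [0.001, -43.124, -24.422, 0.072, 0.056, -0.0], 'tool_pos': [0.12, -0.511, 0.226], 'tool_rot': [-3.14, -0.0, 0.231], 'contact_force': [-0.029, -0.12, -0.034], 'torque': [0.014, -0.052, -0.012], 'grip_force': 0.0, 'opening': 0.092}
scene 375.3415345240492 252.21483374155537 [[0.883, -0.47, 0.002], [-0.243, -0.46, -0.854], [0.403, 0.753, -0.52]] [-0.518, 0.26, 1.028]
top 497.4588251976523 250.72280808129295 [[-0.024, -1.0, 0.01], [-0.997, 0.023, -0.07], [0.07, -0.012, -0.998]] [0.025, 0.589, 1.743]
```

View pics/scene0.png

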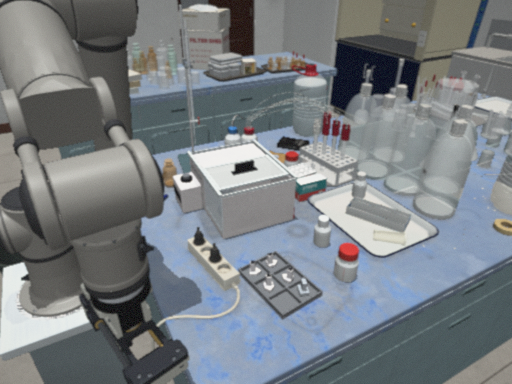

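View pics/top0.png

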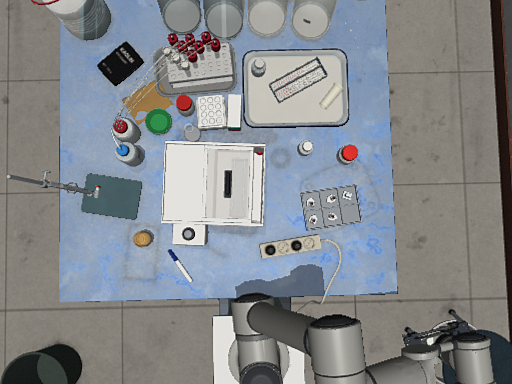

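The scene shows the reader with guard and handle at top pixel (228,184), the tray around (331,206) holding about six items, the power strip in front of it (290,246), the white bottle (306,148), the jar (348,153), the amber bottle (143,239) and the button (188,234). Next I'll get coarse positions and an enlarged crop of the tray.

```bash
cat > h.py <<'E'
import numpy as np, cv2
from scipy.spatial.transform import Rotation as Ro
def cloud(c):
    v,u=np.mgrid[0:384,0:512].astype(float);z=c["range_z"].astype(float)
    P=np.stack([(u-c["cx"])/c["fx"]*z,(v-c["cy"])/c["fy"]*z,z],-1)
    X=(P-c["t"])@c["R"]; X[z<=0]=np.nan
    return X
def at_z(c,u,v,h):
    d=np.array([(u-c["cx"])/c["fx"],(v-c["cy"])/c["fy"],1])@c["R"]; o=-c["t"]@c["R"]
    return o+d*(h-o[2])/d[2]
def rect(X,m):
    r=cv2.minAreaRect((X[m][:,:2]*1000).astype(np.float32)); return np.round(r[0],1),np.round(r[1],1),round(r[2],2)
E
python3 - <<'E'
from h import *
c=dict(np.load("pics/top0.npz"));X=cloud(c)
uu=np.arange(512)[None]+0*np.arange(384)[:,None];vv=np.arange(384)[:,None]+0*uu
box=lambda a,b,c_,d:(uu>=a)&(uu<=c_)&(vv>=b)&(vv<=d)
z=X[...,2]
print("reader",rect(X,box(155,135,272,230)&(z>.145)&(z<.18)))
print("handle",rect(X,box(215,165,240,205)&(z>.185)),np.nanmedian(X[box(215,165,240,205)&(z>.185)],0))
print("console",rect(X,box(165,222,215,250)&(z>.08)&(z<.115)&(vv>228)))
b=box(180,225,198,243)&(z>.1);print("btn",np.nanmedian(X[b],0),np.nanmax(z[b]))
print("tray",rect(X,box(295,180,365,235)&(z>.008)))
for n,p in dict(bottle=(306,148),jar=(348,153),amber=(143,239),strip=(268,250),plug=(296,246)).items(): print(n,X[p[1],p[0]].round(3))
for n,p in dict(handle=(228,184,.195),btn=(188,234,.11),tray=(331,206,.018)).items(): print(n,at_z(c,*p).round(3))
im=np.hstack([cv2.resize(c["img"][a:b,l:r,::-1],None,fx=5,fy=5,interpolation=cv2.INTER_CUBIC) for a,b,l,r in [(175,240,292,372)]])
im2=cv2.resize(c["img"][130:250,150:275,::-1],None,fx=3,fy=3,interpolation=cv2.INTER_CUBIC)
H=max(im.shape[0],im2.shape[0]);o=np.zeros((H,im.shape[1]+im2.shape[1],3),np.uint8);o[:im.shape[0],:im.shape[1]]=im;o[:im2.shape[0],im.shape[1]:]=im2
cv2.imwrite("pics/crop0.png",o)
E
```

```text
reader (array([607.9, 135.2]), array([330.9, 269.4]), 86.83)
handle (array([605. ,  88.9]), array([11.8, 67.9]), 84.32) [0.606475   0.088718   0.19390494]
console (array([434.1, 226.4]), array([110.2,  50.8]), 88.63)
btn [0.4432633  0.22298496 0.10909845] 0.1306408310464074
tray (array([ 523.9, -270. ]), array([251.3, 196.3]), 88.63)
bottle [ 0.725 -0.179  0.104]
jar [ 0.705 -0.323  0.096]
amber [0.429 0.38  0.089]
strip [ 0.382 -0.041  0.083]
plug [ 0.394 -0.136  0.097]
handle [0.6   0.086 0.195]
btn [0.443 0.226 0.11 ]
tray [ 0.528 -0.272  0.018]
```

View pics/crop0.png

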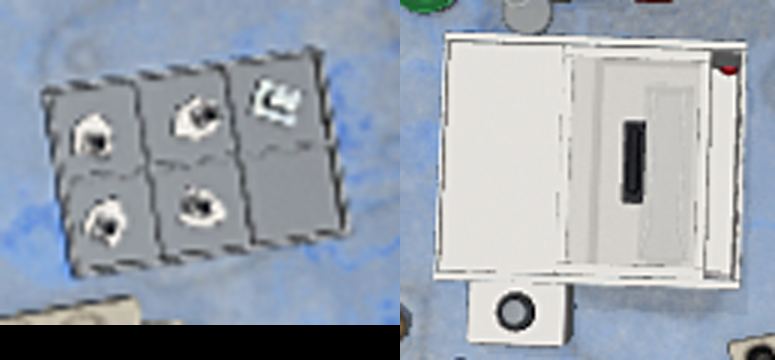

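The tray holds four sleds, with cuvettes at crop (95,140), (205,115), (105,225) and (203,205), and the follower at (275,100). The guard is about 30 mm open and its handle is measured twice at about (0.605, 0.088, 0.195). I'll go above the handle.

Request:
step_arm --pt "-0.2 0 0 -0.04 0" --pt "-0.2 0.609 -0.472 -0.04 0.287" --pt "-0.2 0.609 -0.472 -0.04 0.287" --pt "-0.2 0.609 -0.472 -0.04 0.287" --pt "-0.2 0.609 -0.472 -0.04 0.287" --pt "-0.2 0.609 -0.472 -0.04 0.287" --pt "-0.2 0.609 -0.472 -0.04 0.287" --pt "-0.2 0.609 -0.472 -0.04 0.287" --pt "-0.2 0.609 -0.472 -0.04 0.287" --pt "-0.2 0.609 -0.472 -0.04 0.287" --pt "-0.2 0.609 -0.472 -0.04 0.287" --pt "-0.2 0.609 -0.472 -0.04 0.287" --pt "-0.2 0.609 -0.472 -0.04 0.287" --pt "-0.2 0.609 -0.472 -0.04 0.287" --pt "-0.2 0.609 -0.472 -0.04 0.287" --pt "-0.2 0.609 -0.472 -0.04 0.287"

```text
time: 2.1
tool_pos: [0.6044, 0.0869, 0.2664]
tool_rot: [3.141, 0.001, -0.057]
contact_force: [-0.2, 0.6, 0.5]
opening: 0.0554
grip_force: 0.0
```

```bash
cat >> h.py <<'E'
def wcloud(c,s):
    T=c["T_tool_cam"];v,u=np.mgrid[0:384,0:512].astype(float)
    dx,dy=(u-c["cx"])/c["fx"],(v-c["cy"])/c["fy"];th=np.hypot(dx,dy);k=np.tan(np.minimum(th,1.5))/np.maximum(th,1e-9)
    z=c["range_z"].astype(float);P=np.stack([dx*k*z,dy*k*z,z],-1)
    Rt=Ro.from_euler("xyz",s["tool_rot"]).as_matrix()
    X=(P@T[:3,:3].T+T[:3,3])@Rt.T+s["tool_pos"]; X[(z<=0)|(th>1.4)]=np.nan
    return X
def pix(c,s,W):
    Rt=Ro.from_euler("xyz",s["tool_rot"]).as_matrix();T=c["T_tool_cam"]
    p=((np.atleast_2d(W)-s["tool_pos"])@Rt-T[:3,3])@T[:3,:3]
    r=np.hypot(p[:,0],p[:,1]);th=np.arctan2(r,p[:,2]);return np.c_[c["cx"]+c["fx"]*th*p[:,0]/r,c["cy"]+c["fy"]*th*p[:,1]/r]
def go(s,W,yaw):
    "tool shift and twist to world TCP W, yaw (tool down)"
    d=np.array(W)-s["tool_pos"];a=s["tool_rot"][2];t=-(yaw-a);t=(t+np.pi)%(2*np.pi)-np.pi
    return np.round([np.cos(a)*d[0]+np.sin(a)*d[1],np.sin(a)*d[0]-np.cos(a)*d[1],-d[2],t],4).tolist()
E
python3 - <<'E'
from cell import *
from h import *
s=observe();c=read_camera("wrist");X=wcloud(c,s);z=X[...,2]
np.savez("pics/w1.npz",**c);cv2.imwrite("pics/w1.png",c["img"][:,:,::-1])
print(s["time"],s["tool_pos"],s["tool_rot"],s["qpos"].round(2) if hasattr(s["qpos"],"round") else s["qpos"]);print(c["T_tool_cam"].round(3),c["fx"],c["cx"],c["cy"])
m=(z>.185)&(z<.2)&(np.abs(X[...,0]-.605)<.06)&(np.abs(X[...,1]-.088)<.04)
print(m.sum(),rect(X,m),np.nanmedian(X[m],0))
E
```

```text
2.1 [0.60440414 0.08693901 0.26639922] [ 3.14102155e+00  1.01961236e-03 -5.66476226e-02] [ 0.02  0.48  1.2  -0.    1.46  1.65]
[[-0.    -0.951 -0.31   0.084]
 [ 1.    -0.    -0.     0.   ]
 [ 0.    -0.31   0.951 -0.158]
 [ 0.     0.     0.     1.   ]] 297.3186396354542 254.23213832447348 188.9783748406634
1091 (array([603.3,  89.9]), array([11.5, 68.6]), 86.21) [0.60654604 0.08982675 0.19457412]
```

Request:
step_arm --pt "-0.2 0 -0.003 0.06 0" --pt "-0.2 0 -0.003 0.091 0" --pt "-0.2 0 -0.003 0.091 0" --pt "1 0 -0.003 0.091 0" --pt "1 0 -0.003 0.091 0" --pt "1 0 -0.003 0.091 0" --pt "1 0 -0.003 0.091 0" --pt "1 0 -0.023 0.091 0" --pt "1 0 -0.043 0.091 0" --pt "1 0 -0.063 0.091 0" --pt "1 0 -0.083 0.091 0" --pt "1 0 -0.1 0.091 0" --pt "1 0 -0.11 0.091 0" --pt "1 0 -0.11 0.091 0" --grip_force 15

```text
time: 3.9
tool_pos: [0.6115, 0.1996, 0.1761]
tool_rot: [-3.139, -0.001, -0.055]
contact_force: [1.6, 2.9, 4.5]
opening: 0.0119
grip_force: 15.0
```

Request:
step_arm --pt "1 0 -0.004 0 0" --pt "1 0 -0.008 0 0" --pt "1 0 -0.012 0 0" --pt "1 0 -0.014 0 0" --pt "1 0 -0.014 0 0"

```text
time: 4.53
tool_pos: [0.6115, 0.2097, 0.175]
tool_rot: [3.138, 0.002, -0.057]
contact_force: [-0.5, -9.5, 2.7]
opening: 0.012
grip_force: 15.0
```

Request:
step_arm --pt "1 0 -0.009 0 0" --pt "-0.2 0 -0.009 0 0" --pt "-0.2 0 -0.009 0 0" --pt "-0.2 0 -0.009 -0.06 0" --pt "-0.2 0 -0.009 -0.125 0" --pt "-0.2 -0.05 0.05 -0.145 0" --pt "-0.2 -0.07 0.1 -0.145 0" --pt "-0.2 -0.07 0.15 -0.145 0" --pt "-0.2 -0.07 0.15 -0.145 0" --pt "-0.2 -0.07 0.15 -0.145 0"

```text
time: 5.78
tool_pos: [0.5337, 0.0664, 0.3204]
tool_rot: [-3.14, 0.001, -0.056]
contact_force: [0.5, 1.3, -0.6]
opening: 0.0551
grip_force: 0.0
```

Run:
```python
from cell import *
from h import *
s=observe();c=read_camera("wrist");X=wcloud(c,s);z=X[...,2]
np.savez("pics/w2.npz",**c,**{"s_"+k:v for k,v in s.items()});cv2.imwrite("pics/w2.png",cv2.resize(c["img"][:,:,::-1],None,fx=1.5,fy=1.5))
print(s["time"],s["tool_pos"],s["tool_rot"])
c=read_camera("top");X=cloud(c);z=X[...,2]
m=(z>.187)&(z<.205)&(np.abs(X[...,0]-.605)<.06)&(np.abs(X[...,1]-.21)<.06)
print(m.sum(),rect(X,m))
```

```text
5.775 [0.5336631  0.06639687 0.3203788 ] [-3.14043121e+00  6.12291589e-04 -5.64413525e-02]
82 (array([611.3, 207.5]), array([12.5, 67.8]), 89.22)
```

View pics/w2.png

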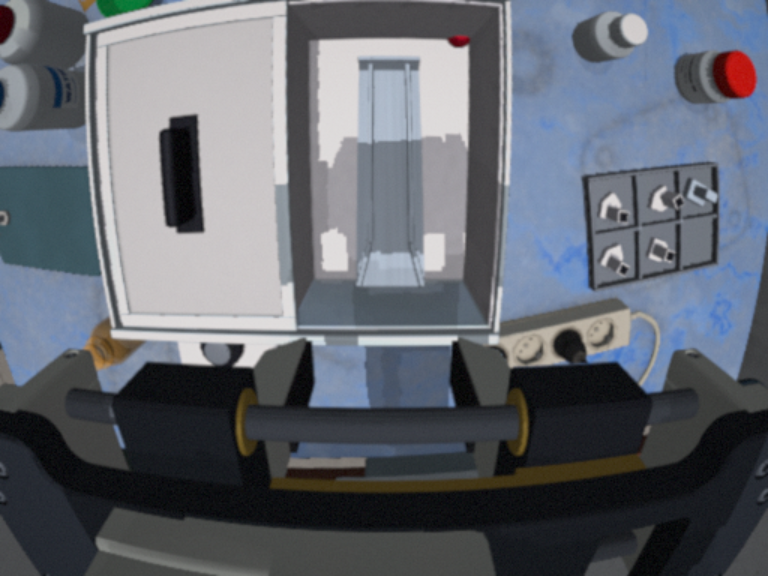

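The guard is open and the chute is visible with its stop at (388,62) and mouth around (390,270); the four sleds and follower are in the tray. Now I'll fit the chute floor and measure the tray from depth.

Run:
```python
from h import *
d=dict(np.load("pics/w2.npz"));s={k[2:]:d[k] for k in d if k[:2]=="s_"};X=wcloud(d,s);z=X[...,2]
P=X[60:160,253:268].reshape(-1,3);P=P[~np.isnan(P[:,0])]
A=np.c_[P[:,:2],np.ones(len(P))];m=np.ones(len(P),bool)
for _ in range(5):
    w=np.linalg.lstsq(A[m],P[m,2],rcond=None)[0];r=np.abs(A@w-P[:,2]);m=r<.004
print(len(P),m.sum(),w,"slope",np.degrees(np.arctan(np.hypot(*w[:2]))),"dir",np.degrees(np.arctan2(-w[1],-w[0])))
# wall tops: points 8..16mm above plane
H=z-(X[...,0]*w[0]+X[...,1]*w[1]+w[2])
sel=np.zeros_like(z,bool);sel[50:190,235:290]=True
for v in range(40,195,10):
    print(v,[(u,*(X[v,u]*1000).round(0).astype(int),int(H[v,u]*1000)) for u in range(238,288,3) if not np.isnan(z[v,u]) and abs(H[v,u])<.03])
# reader rim
m=(z>.15)&(z<.172)&(X[...,0]>.45)&(X[...,0]<.76)&(X[...,1]>-.05)&(X[...,1]<.32);print("rim",rect(X,m))
```

```text
1495 1495 [-0.44362357  0.02750924  0.34046097] slope 23.963983376131456 dir -3.5483863995756666
40 [(238, np.int64(703), np.int64(81), np.int64(31), 0), (241, np.int64(699), np.int64(76), np.int64(51), 18), (244, np.int64(699), np.int64(72), np.int64(49), 17), (247, np.int64(699), np.int64(68), np.int64(50), 17), (250, np.int64(698), np.int64(63), np.int64(51), 18), (253, np.int64(699), np.int64(59), np.int64(49), 17), (256, np.int64(698), np.int64(55), np.int64(50), 18), (259, np.int64(698), np.int64(51), np.int64(49), 17), (262, np.int64(698), np.int64(47), np.int64(49), 17), (265, np.int64(698), np.int64(42), np.int64(49), 16), (268, np.int64(697), np.int64(38), np.int64(50), 17), (271, np.int64(697), np.int64(34), np.int64(53), 20), (274, np.int64(697), np.int64(30), np.int64(51), 19), (277, np.int64(697), np.int64(26), np.int64(52), 19), (280, np.int64(700), np.int64(19), np.int64(30), 0), (283, np.int64(700), np.int64(15), np.int64(31), 0), (286, np.int64(700), np.int64(10), np.int64(30), 0)]
50 [(238, np.int64(688), np.int64(82), np.int64(29), -8), (241, np.int64(686), np.int
[... 11797 characters left out ...]
99), np.int64(78), np.int64(117), -4), (250, np.int64(499), np.int64(74), np.int64(118), -2), (253, np.int64(499), np.int64(70), np.int64(117), -3), (256, np.int64(499), np.int64(66), np.int64(117), -3), (259, np.int64(498), np.int64(63), np.int64(117), -4), (262, np.int64(498), np.int64(59), np.int64(117), -3), (265, np.int64(498), np.int64(55), np.int64(118), -3), (268, np.int64(497), np.int64(51), np.int64(116), -5), (271, np.int64(497), np.int64(47), np.int64(117), -4), (274, np.int64(497), np.int64(43), np.int64(116), -5), (277, np.int64(497), np.int64(40), np.int64(117), -3), (280, np.int64(500), np.int64(36), np.int64(128), 8)]
rim (array([605.6, 136.1]), array([331.3, 267.9]), 86.73)
```

Request:
step_arm --pt "0.1 -0.045 0.06 0 0" --pt "0.1 -0.045 0.12 0 0" --pt "0.1 -0.045 0.18 0 0" --pt "0.1 -0.045 0.24 0.03 0" --pt "0.1 -0.045 0.3 0.06 0" --pt "0.1 -0.045 0.339 0.1 0" --pt "0.1 -0.045 0.339 0.1 0" --pt "0.1 -0.045 0.339 0.1 0"

```text
time: 6.88
tool_pos: [0.4703, -0.2694, 0.2204]
tool_rot: [-3.141, 0.001, -0.055]
contact_force: [0.3, 0.1, 1.0]
opening: 0.0412
grip_force: 0.0
```

Run:
```python
from cell import *
from h import *
s=observe();c=read_camera("wrist");X=wcloud(c,s);z=X[...,2]
np.savez("pics/w3.npz",**c,**{"s_"+k:v for k,v in s.items()})
print(s["time"],s["tool_pos"],s["tool_rot"],grasp_offset)
p=pix(c,s,[[.528,-.272,.018]])[0];print(p)
a,b=int(p[0]),int(p[1]);l,t=max(a-130,0),max(b-100,0)
print(l,t);cv2.imwrite("pics/w3.png",cv2.resize(c["img"][t:t+200,l:l+260,::-1],None,fx=3,fy=3,interpolation=cv2.INTER_CUBIC))
# blobs: cuvette tops z .036-.05
m=((z>.037)&(z<.055)&(np.abs(X[...,0]-.528)<.12)&(np.abs(X[...,1]+.272)<.14)).astype(np.uint8)
n,L,st,ce=cv2.connectedComponentsWithStats(m)
for i in range(1,n):
    if st[i,4]>15: print(ce[i].round(1),st[i,4],np.nanmedian(X[L==i],0).round(4),rect(X,L==i))
```

```text
6.875 [ 0.47032456 -0.26937862  0.2204346 ] [-3.14055470e+00  5.90489085e-04 -5.54638148e-02] 0.0188
[253.98855896 117.13116122]
123 17
[302.3  84.8] 184 [ 0.5641 -0.3277  0.044 ] (array([ 564.3, -328.5]), array([20.4, 11.8]), 69.75)
[254.8  93.9] 150 [ 0.5561 -0.2746  0.0447] (array([ 556.3, -274.7]), array([14.1, 14. ]), 34.53)
[188.1 114.8] 161 [ 0.5382 -0.198   0.0446] (array([ 537.9, -197.1]), array([13.4, 13.9]), 84.1)
[252.6 150.3] 160 [ 0.4921 -0.2685  0.0447] (array([ 491.5, -268.4]), array([13.8, 14.4]), 73.1)
[197.2 164.8] 152 [ 0.479  -0.2028  0.0444] (array([ 478.4, -202.3]), array([13.5, 14.3]), 62.73)
[188.5 213.6] 820 [ 0.417  -0.188   0.0419] (array([ 417.9, -178.1]), array([20.7, 91.9]), 1.12)
```

View pics/w3.png

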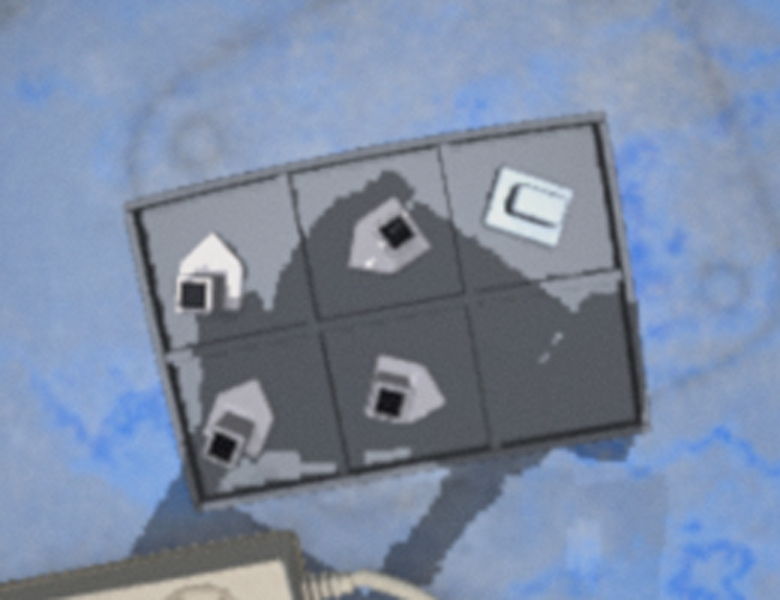

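The picture shows all four sleds upright: A's nose points up (210,235), B's lower left (352,266), C's right (442,395) and D's upper right (258,380). The follower's plate is at (530,205). The depth blobs give centres and angles that match the given 14 mm and 20×12 mm sizes. I'll pick A first.

Request:
step_arm --pt "0.1 0.03 -0.04 0.03 0.0475" --pt "0.1 0.0636 -0.0756 0.06 0.0475" --pt "0.1 0.0636 -0.0756 0.12 0.0475" --pt "0.1 0.0636 -0.0756 0.17 0.0475" --pt "0.1 0.0636 -0.0756 0.1994 0.0475" --pt "0.1 0.0636 -0.0756 0.1994 0.0475" --pt "1 0.0636 -0.0756 0.1994 0.0475" --pt "1 0.0636 -0.0756 0.1994 0.0475" --pt "1 0.0636 -0.0756 0.1994 0.0475" --pt "1 0.0636 -0.0756 0.1994 0.0475" --pt "1 0.0636 -0.0756 0.18 0.0475" --pt "1 0.0636 -0.0756 0.12 0.0475" --pt "1 0.0636 -0.0756 0.06 0.0475" --pt "1 0.0636 -0.0756 0 0.0475" --pt "1 0.0636 -0.0756 -0.04 0.0475" --pt "1 0.0636 -0.0756 -0.04 0.0475" --grip_force 20

```text
time: 8.93
tool_pos: [0.5386, -0.1991, 0.2646]
tool_rot: [3.139, -0.007, -0.104]
contact_force: [-0.5, -0.7, -1.4]
opening: 0.0138
grip_force: 20.0
```

```bash
cat > look.py <<'E'
# measure tray items from wrist camera; also held item
from cell import *
from h import *
def items(save=None):
    s=observe();c=read_camera("wrist");X=wcloud(c,s);z=X[...,2]
    if save: cv2.imwrite(save,c["img"][:,:,::-1])
    m=((z>.036)&(z<.055)&(X[...,0]>.44)&(X[...,0]<.62)&(np.abs(X[...,1]+.272)<.12)).astype(np.uint8)
    n,L,st,ce=cv2.connectedComponentsWithStats(m)
    for i in range(1,n):
        if st[i,4]>15:
            ctr,sz,a=rect(X,L==i)
            R=np.linalg.norm(X[...,:2]-ctr/1000,axis=-1)
            f=(z>.009)&(z<.0195)&(R<.026);g=f&(c["img"].min(-1)>90)
            print(ce[i].round(),st[i,4],ctr,sz,a,"footdir",np.degrees(np.arctan2(*(np.nanmean(X[f],0)[:2]-ctr/1000)[::-1])).round(),f.sum())
E
python3 - <<'E'
from cell import *
from h import *
s=observe()
print(s["tool_rot"],go(s,[.517,.0607,.26],-.0576),go(s,[.517,.0607,.135],-.0576))
c=read_camera("wrist");X=wcloud(c,s)
Rt=Ro.from_euler("xyz",s["tool_rot"]).as_matrix();Y=(X-s["tool_pos"])@Rt
m=(np.abs(Y[...,1])<.02)&(np.abs(Y[...,0])<.05)&(Y[...,2]<.05)&(Y[...,2]>-.03)
print(m.sum(),np.nanmin(Y[m],0),np.nanmax(Y[m],0))
f=m&(Y[...,2]>.0);print("foot top z",np.nanmedian(Y[f],0),np.nanmax(Y[f],0),np.nanmin(Y[f],0))
E
```

```text
[ 3.13866228 -0.00699817 -0.10379495] [-0.0484, -0.2561, 0.0046, -0.0462] [-0.0484, -0.2561, 0.1296, -0.0462]
3079 [-0.00656426 -0.01995687 -0.02995071] [0.02405589 0.0199417  0.01773089]
foot top z [ 0.01249474 -0.00016792  0.00826563] [0.02405589 0.01301685 0.01773089] [ 4.89425071e-03 -1.29560503e-02  3.80702090e-06]
```

Request:
step_arm --pt "1 -0.01 -0.06 0 -0.0462" --pt "1 -0.03 -0.12 0 -0.0462" --pt "1 -0.048 -0.18 0 -0.0462" --pt "1 -0.048 -0.23 0 -0.0462" --pt "1 -0.048 -0.256 0 -0.0462" --pt "1 -0.048 -0.256 0 -0.0462" --pt "1 -0.048 -0.256 0.06 -0.0462" --pt "1 -0.048 -0.256 0.105 -0.0462" --pt "1 -0.048 -0.256 0.129 -0.0462" --pt "1 -0.048 -0.256 0.129 -0.0462" --pt "1 -0.048 -0.256 0.129 -0.0462"

```text
time: 10.35
tool_pos: [0.5156, 0.0603, 0.131]
tool_rot: [3.141, 0.002, -0.059]
contact_force: [0.1, 0.4, -0.5]
opening: 0.0139
grip_force: 20.0
```

Request:
step_arm --pt "0.1 0 0 0 0" --pt "0.1 0 0 0 0" --pt "0.1 0 0 0 0" --pt "0.1 0 0 0 0" --pt "0.1 0 0 -0.04 0" --pt "0.1 0 0 -0.1 0" --pt "0.1 0 0 -0.15 0" --pt "0.1 0 0 -0.15 0"

```text
time: 11.35
tool_pos: [0.518, 0.0613, 0.286]
tool_rot: [-3.141, -0.009, -0.057]
contact_force: [0.8, 0.8, -1.2]
opening: 0.0412
grip_force: 0.0
```

```bash
cat >> h.py <<'E'
def chute(X,s=None):
    "print tall things in chute frame: origin stop (.6917,.0509,.035)"
    a=-.0576;t=np.radians(24);ex=np.array([np.cos(t)*np.cos(a),np.cos(t)*np.sin(a),-np.sin(t)]);ey=np.array([-np.sin(a),np.cos(a),0]);ez=np.cross(ex,ey)
    Q=(X-[.6917,.0509,.035])@np.c_[ex,ey,ez]
    m=((Q[...,0]>-.22)&(Q[...,0]<.0)&(np.abs(Q[...,1])<.03)&(Q[...,2]>.034)&(Q[...,2]<.05)).astype(np.uint8)
    n,L,st,ce=cv2.connectedComponentsWithStats(m)
    for i in range(1,n):
        if st[i,4]>8: print("chute top",st[i,4],(np.nanmedian(Q[L==i],0)*1000).round(1),rect(Q,L==i))
    f=(np.abs(Q[...,1])<.0145)&(Q[...,0]<-.001)&(Q[...,0]>-.21)
    h=[ (b,int(np.nanmedian(Q[...,2][f&(Q[...,0]*1000>=b)&(Q[...,0]*1000<b+8)])*1000) if (f&(Q[...,0]*1000>=b)&(Q[...,0]*1000<b+8)).any() else None) for b in range(-208,0,8)]
    print("profile",h)
E
python3 - <<'E'
from cell import *
from h import *
s=observe();c=read_camera("wrist");print(s["time"],s["tool_pos"],s["opening"])
cv2.imwrite("pics/w4.png",c["img"][:,:,::-1]);chute(wcloud(c,s))
E
```

```text
11.35 [0.51800357 0.06131149 0.28603356] 0.041239715377187805
chute top 136 [-27.3   0.2  40.2] (array([-25.5,   0.2]), array([14.9, 13.3]), 0.1)
profile [(-208, 0), (-200, 0), (-192, 0), (-184, 0), (-176, 0), (-168, 0), (-160, 0), (-152, 0), (-144, 0), (-136, 0), (-128, 0), (-120, 0), (-112, 0), (-104, 0), (-96, 0), (-88, 0), (-80, 0), (-72, 0), (-64, 0), (-56, 0), (-48, 0), (-40, 2), (-32, 25), (-24, 10), (-16, 9), (-8, 3)]
```

View pics/w4.png

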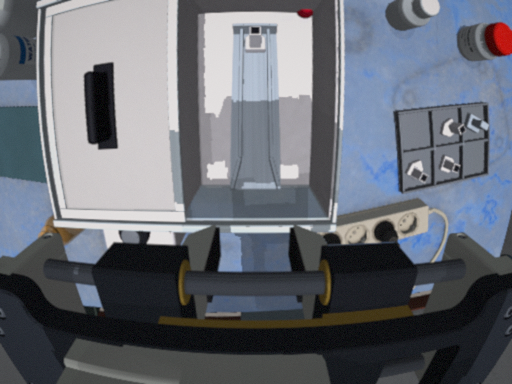

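Sled A sits upright at the stop (255,38). Back to the tray.

Request:
step_arm --pt "0.1 -0.005 0.06 0 0" --pt "0.1 -0.01 0.12 0 0" --pt "0.1 -0.02 0.18 0 0" --pt "0.1 -0.028 0.24 0.02 0" --pt "0.1 -0.028 0.3 0.04 0" --pt "0.1 -0.028 0.333 0.06 0" --pt "0.1 -0.028 0.333 0.06 0"

```text
time: 12.28
tool_pos: [0.4671, -0.2708, 0.218]
tool_rot: [-3.138, 0.006, -0.061]
contact_force: [-0.4, 0.7, 0.6]
opening: 0.0417
grip_force: 0.0
```

Run:
```python
from look import *
items("pics/w5.png")
s=observe();print(s["tool_pos"],s["tool_rot"][2])
c=read_camera("wrist");X=wcloud(c,s);m=(X[...,2]>.085)&(X[...,2]<.12)&(X[...,0]>.64)&(X[...,1]<-.12)
n,L,st,ce=cv2.connectedComponentsWithStats(m.astype(np.uint8))
for i in range(1,n):
    if st[i,4]>15: print("tall",rect(X,L==i))
for n,p,y in [("B",[.556,-.2745,.021],2.173),("C",[.4918,-.2684,.021],1.276),("D",[.4787,-.2025,.021],-.476)]: print(n,go(s,p,y))
```

```text
[301.  81.] 208 [ 564.1 -328.1] [20.9 12.9] 69.99 footdir 98.0 337
[253.  90.] 163 [ 555.8 -274.6] [14.6 14.1] 29.72 footdir 141.0 335
[251. 147.] 164 [ 491.3 -268.4] [14.1 14.6] 73.01 footdir -85.0 283
[196. 162.] 153 [ 478.6 -202.4] [13.3 14.1] 63.55 footdir 9.0 360
[ 0.46790075 -0.26963784  0.21942687] -0.059654815628579216
B [0.0882, -0.0004, 0.1984, -2.2327]
C [0.0238, -0.0027, 0.1984, -1.3357]
D [0.0068, -0.0677, 0.1984, 0.4163]
```

Request:
step_arm --pt "0.1 0.0068 -0.05 0.05 0.2" --pt "0.1 0.0068 -0.0677 0.1 0.35" --pt "0.1 0.0068 -0.0677 0.16 0.41" --pt "0.1 0.0068 -0.0677 0.198 0.41" --pt "0.1 0.0068 -0.0677 0.198 0.41" --pt "1 0.0068 -0.0677 0.198 0.41" --pt "1 0.0068 -0.0677 0.198 0.41" --pt "1 0.0068 -0.0677 0.198 0.41" --pt "1 0.0068 -0.0677 0.19 0.41" --pt "1 0.0068 -0.0677 0.14 0.41" --pt "1 0.0068 -0.0677 0.08 0.41" --pt "1 0.0068 -0.0677 0.02 0.3" --pt "1 0.01 -0.0877 -0.04 0.15" --pt "1 0.015 -0.14 -0.04 0" --pt "1 0.02 -0.2 -0.04 0" --pt "1 0.025 -0.26 -0.04 0" --pt "1 0.0293 -0.31 -0.04 0" --pt "1 0.0293 -0.333 -0.04 0" --pt "1 0.0293 -0.333 -0.04 0" --pt "1 0.0293 -0.333 -0.04 0"

```text
time: 14.88
tool_pos: [0.5174, 0.0604, 0.262]
tool_rot: [3.141, -0.0, -0.058]
contact_force: [-0.1, 0.1, 0.1]
opening: 0.0139
grip_force: 20.0
```

```bash
cat >> h.py <<'E'
def held(X,s):
    Y=(X-s["tool_pos"])@Ro.from_euler("xyz",s["tool_rot"]).as_matrix()
    m=(np.abs(Y[...,1])<.02)&(np.abs(Y[...,0])<.04)&(Y[...,2]<.05)&(Y[...,2]>.003)
    print("held x,y,z range mm",m.sum(),(np.nanmin(Y[m],0)*1000).round(),(np.nanmax(Y[m],0)*1000).round())
E
python3 - <<'E'
from cell import *
from h import *
s=observe();c=read_camera("wrist");print(s["time"],s["tool_pos"],s["opening"]);held(wcloud(c,s),s)
print(go(s,[.517,.0607,.134],-.0576),go(s,[.469,-.27,.22],-.0576))
E
```

```text
14.875 [0.51735032 0.06044576 0.26202349] 0.013899993019796945
held x,y,z range mm 985 [  1. -13.   3.] [22. 13. 21.]
[-0.0004, -0.0002, 0.128, -0.0003] [-0.0292, 0.3327, 0.042, -0.0003]
```

Request:
step_arm --pt "1 0 0 0.06 0" --pt "1 0 0 0.105 0" --pt "1 0 0 0.126 0" --pt "1 0 0 0.126 0" --pt "0.1 0 0 0.126 0" --pt "0.1 0 0 0.126 0" --pt "0.1 0 0 0.126 0" --pt "0.1 0 0 0.126 0" --pt "0.1 0 0 0.08 0" --pt "0.1 0 0 0.02 0" --pt "0.1 0 0 -0.03 0" --pt "0.1 0 0 -0.03 0"

```text
time: 16.42
tool_pos: [0.5192, 0.0613, 0.2961]
tool_rot: [-3.141, -0.009, -0.057]
contact_force: [0.1, 0.2, 0.2]
opening: 0.0415
grip_force: 0.0
```

Run:
```python
from look import *
s=observe();c=read_camera("wrist");print(s["time"],s["tool_pos"],s["opening"]);chute(wcloud(c,s))
items()
```

```text
16.425 [0.51922354 0.0612562  0.2960996 ] 0.04148687137481928
chute top 122 [-27.3  -0.4  40.3] (array([-25.5,  -0.4]), array([14.5, 12.4]), 0.02)
chute top 127 [-59.1  -0.4  40.2] (array([-57.8,   0.2]), array([13.1, 13.5]), 89.89)
profile [(-208, 0), (-200, 0), (-192, 0), (-184, 0), (-176, 0), (-168, 0), (-160, 0), (-152, 0), (-144, 0), (-136, 0), (-128, 0), (-120, 0), (-112, 0), (-104, 0), (-96, 0), (-88, 0), (-80, 0), (-72, 0), (-64, 23), (-56, 10), (-48, 9), (-40, 7), (-32, 24), (-24, 10), (-16, 9), (-8, 5)]
[480. 123.] 71 [ 564.9 -326.5] [19.7 12.4] 70.17 footdir 88.0 145
[458. 127.] 80 [ 556.3 -273.4] [14.  15.1] 26.8 footdir 102.0 154
[452. 166.] 69 [ 491.5 -267. ] [14.5 13.3] 76.01 footdir 89.0 125
```

Request:
step_arm --pt "0.1 -0.007 0.05 0 -0.18" --pt "0.1 -0.007 0.11 0 -0.36" --pt "0.1 -0.007 0.17 0 -0.54" --pt "0.1 -0.007 0.23 0.02 -0.72" --pt "0.1 -0.007 0.29 0.06 -0.9" --pt "0.1 -0.007 0.33 0.1 -1.08" --pt "0.1 -0.007 0.33 0.14 -1.26" --pt "0.1 -0.007 0.33 0.17 -1.332" --pt "0.1 -0.007 0.33 0.22 -1.332" --pt "0.1 -0.007 0.33 0.26 -1.332" --pt "0.1 -0.007 0.33 0.271 -1.332" --pt "0.1 -0.007 0.33 0.271 -1.332" --pt "1 -0.007 0.33 0.271 -1.332" --pt "1 -0.007 0.33 0.271 -1.332" --pt "1 -0.007 0.33 0.271 -1.332" --pt "1 -0.007 0.33 0.25 -1.332" --pt "1 -0.007 0.33 0.2 -1.332" --pt "1 -0.007 0.33 0.14 -1.332" --pt "1 -0.007 0.33 0.08 -1.332" --pt "1 -0.007 0.33 0.03 -1.332"

```text
time: 19.02
tool_pos: [0.4915, -0.2678, 0.2648]
tool_rot: [3.139, 0.001, 1.274]
contact_force: [0.8, -0.4, -0.9]
opening: 0.014
grip_force: 20.0
```

Run:
```python
from cell import *
from h import *
s=observe();c=read_camera("wrist");print(s["time"],s["tool_pos"],s["tool_rot"],s["opening"]);held(wcloud(c,s),s)
print(go(s,[.517,.0607,.262],np.pi-.0576),s["qpos"])
```

```text
19.025 [ 0.49149423 -0.2678266   0.26481098] [3.13922043e+00 8.76567853e-04 1.27449521e+00] 0.014019850789077632
held x,y,z range mm 410 [  5. -13.   3.] [ 9. 13. 19.]
[0.3217, -0.0715, 0.0028, -1.8095] [-6.35838003e-01  3.79396222e-01  1.36183982e+00 -3.70049868e-05
  1.39782788e+00 -3.39531604e-01]
```

Request:
step_arm --pt "1 0 0 0 -0.18" --pt "1 0.05 -0.01 0 -0.36" --pt "1 0.1 -0.02 0 -0.54" --pt "1 0.15 -0.035 0 -0.72" --pt "1 0.2 -0.045 0 -0.9" --pt "1 0.25 -0.055 0 -1.08" --pt "1 0.3 -0.065 0 -1.26" --pt "1 0.3217 -0.0715 0 -1.44" --pt "1 0.3217 -0.0715 0 -1.62" --pt "1 0.3217 -0.0715 0 -1.8095" --pt "1 0.3217 -0.0715 0 -1.8095" --pt "1 0.3217 -0.0715 0.06 -1.8095" --pt "1 0.3217 -0.0715 0.11 -1.8095" --pt "1 0.3217 -0.0715 0.129 -1.8095" --pt "1 0.3217 -0.0715 0.129 -1.8095" --pt "1 0.3217 -0.0715 0.129 -1.8095"

```text
time: 21.08
tool_pos: [0.517, 0.0606, 0.1329]
tool_rot: [-3.142, -0.0, 3.081]
contact_force: [0.2, -0.2, -0.3]
opening: 0.0139
grip_force: 20.0
```

Request:
step_arm --pt "0.1 0 0 0 0" --pt "0.1 0 0 0 0" --pt "0.1 0 0 0 0" --pt "0.1 0 0 0 0" --pt "0.1 0 0 -0.05 0" --pt "0.1 0 0 -0.11 0" --pt "0.1 0 0 -0.16 0" --pt "0.1 -0.02 -0.05 -0.16 0.15" --pt "0.1 -0.04 -0.11 -0.16 0.3" --pt "0.1 -0.05 -0.17 -0.16 0.45" --pt "0.1 -0.06 -0.23 -0.14 0.6" --pt "0.1 -0.07 -0.29 -0.12 0.75" --pt "0.1 -0.08 -0.34 -0.08 0.9" --pt "0.1 -0.0875 -0.373 -0.047 0.954" --pt "0.1 -0.0875 -0.373 -0.047 0.954" --pt "0.1 -0.0875 -0.373 -0.047 0.954"

```text
time: 23.08
tool_pos: [0.5832, -0.3163, 0.1803]
tool_rot: [3.141, 0.0, 2.131]
contact_force: [0.3, 0.6, 0.5]
opening: 0.0412
grip_force: 0.0
```

Run:
```python
from look import *
items("pics/w6.png");s=observe();print(s["tool_pos"],s["tool_rot"][2],s["time"])
c=read_camera("top");chute(cloud(c));np.savez("pics/top6.npz",**c)
```

```text
[254. 130.] 196 [ 556.  -274.1] [13.2 12.8] 32.57 footdir 139.0 443
[233. 177.] 221 [ 564.4 -327.9] [20.1 11.7] 70.23 footdir 113.0 360
[ 0.58357826 -0.31597459  0.18121496] 2.131243340320153 23.125
chute top 17 [-25.1  -4.2  40.8] (array([-25.5,  -2.8]), array([16.9, 10.3]), 2.22)
chute top 17 [-56.4  -1.9  37.4] (array([-55.8,  -0.5]), array([16.9, 10.2]), 2.3)
chute top 16 [-87.6  -1.6  38.8] (array([-87. ,  -1.7]), array([15.7, 10.1]), 2.1)
profile [(-208, -119), (-200, -40), (-192, -80), (-184, -67), (-176, 0), (-168, 1), (-160, 1), (-152, 0), (-144, 1), (-136, 1), (-128, -1), (-120, 2), (-112, 3), (-104, 2), (-96, 11), (-88, 16), (-80, 8), (-72, 7), (-64, 13), (-56, 15), (-48, 11), (-40, 18), (-32, 16), (-24, 135), (-16, 117), (-8, 90)]
```

Request:
step_arm --pt "0.1 0.05 -0.001 0.05 -0.007" --pt "0.1 0.05 -0.001 0.1 -0.007" --pt "0.1 0.05 -0.001 0.145 -0.007" --pt "0.1 0.05 -0.001 0.16 -0.007" --pt "0.1 0.05 -0.001 0.16 -0.007" --pt "1 0.05 -0.001 0.16 -0.007" --pt "1 0.05 -0.001 0.16 -0.007" --pt "1 0.05 -0.001 0.16 -0.007" --pt "1 0.05 -0.001 0.14 -0.007" --pt "1 0.05 -0.001 0.09 -0.007" --pt "1 0.05 -0.001 0.03 -0.007" --pt "1 0.05 -0.001 -0.03 -0.007" --pt "1 0.05 -0.001 -0.08 -0.007" --pt "1 0.05 -0.001 -0.08 -0.007"

```text
time: 24.92
tool_pos: [0.5571, -0.2759, 0.2652]
tool_rot: [3.138, 0.009, 2.137]
contact_force: [0.6, 0.2, -0.3]
opening: 0.0137
grip_force: 20.0
```

Run:
```python
from cell import *
from h import *
s=observe();c=read_camera("wrist");print(s["time"],s["tool_pos"],s["tool_rot"],s["opening"]);held(wcloud(c,s),s)
print(go(s,[.517,.0607,.262],-.0576),s["qpos"])
```

```text
24.925 [ 0.55709504 -0.27586808  0.26518073] [3.13752587 0.009197   2.13700678] 0.013747904051997837
held x,y,z range mm 962 [  6. -13.   3.] [24. 13. 17.]
[0.3056, 0.1467, 0.0032, 2.1946] [-5.82973908e-01  4.95874180e-01  1.17685169e+00 -5.33097983e-05
  1.45881093e+00 -1.14919737e+00]
```

Request:
step_arm --pt "1 0 0 0 0.18" --pt "1 0.04 0.02 0 0.36" --pt "1 0.08 0.04 0 0.54" --pt "1 0.12 0.06 0 0.72" --pt "1 0.16 0.08 0 0.9" --pt "1 0.2 0.1 0 1.08" --pt "1 0.24 0.12 0 1.26" --pt "1 0.28 0.135 0 1.44" --pt "1 0.305 0.146 0 1.62" --pt "1 0.305 0.146 0 1.8" --pt "1 0.305 0.146 0 1.98" --pt "1 0.305 0.146 0 2.16" --pt "1 0.305 0.146 0 2.195" --pt "1 0.305 0.146 0.06 2.195" --pt "1 0.305 0.146 0.11 2.195" --pt "1 0.305 0.146 0.127 2.195" --pt "1 0.305 0.146 0.127 2.195" --pt "1 0.305 0.146 0.127 2.195"

```text
time: 27.22
tool_pos: [0.5146, 0.0608, 0.1321]
tool_rot: [3.141, 0.002, -0.056]
contact_force: [-0.1, 0.8, -0.6]
opening: 0.0136
grip_force: 20.0
```

Request:
step_arm --pt "1 0.003 0 -0.001 0" --pt "1 0.003 0 -0.001 0" --pt "0.1 0.003 0 -0.001 0" --pt "0.1 0.003 0 -0.001 0" --pt "0.1 0.003 0 -0.001 0" --pt "0.1 0.003 0 -0.001 0" --pt "0.1 0.003 0 -0.04 0" --pt "0.1 0.003 0 -0.1 0" --pt "0.1 0.003 0 -0.15 0" --pt "0.1 0.003 0 -0.15 0"

```text
time: 28.48
tool_pos: [0.52, 0.0607, 0.287]
tool_rot: [-3.141, -0.009, -0.058]
contact_force: [-0.3, 0.5, -1.0]
opening: 0.0415
grip_force: 0.0
```

Run:
```python
from look import *
s=observe();c=read_camera("wrist");X=wcloud(c,s);print(s["time"],s["tool_pos"],s["tool_rot"][2]);chute(X);items()
def jar(X,img):
    red=(img[...,0]>150)&(img[...,1]<80)&(np.linalg.norm(X[...,:2]-[.70,-.32],axis=-1)<.06)
    print("cap",red.sum(),rect(X,red),np.nanmedian(X[red],0))
    t=(X[...,2]>.03)&(X[...,2]<.12)&(np.linalg.norm(X[...,:2]-[.70,-.32],axis=-1)<.06);print("all",rect(X,t),np.nanmin(X[t],0),np.nanmax(X[t],0))
jar(X,c["img"]);d=dict(np.load("pics/top0.npz"));jar(cloud(d),d["img"])
d=dict(np.load("pics/w3.npz"));jar(wcloud(d,{k[2:]:d[k] for k in d if k[:2]=="s_"}),d["img"])
print(go(s,[.5644,-.328,.022],1.2235))
```

```text
28.475 [0.5200088  0.06065566 0.28700033] -0.0579194435067234
chute top 140 [-27.7  -1.6  40.1] (array([-25.9,  -1.7]), array([13.3, 14.7]), 89.95)
chute top 148 [-58.1   1.3  40.2] (array([-56.2,   1.5]), array([13.9, 15.5]), 78.37)
chute top 157 [-87.8  -1.   40.2] (array([-86.4,  -0.5]), array([15.4, 13.6]), 21.02)
chute top 178 [-119.2   -0.4   40.2] (array([-118.3,   -0.4]), array([14.2, 14.5]), 86.19)
profile [(-208, 0), (-200, 0), (-192, 0), (-184, 0), (-176, 0), (-168, 0), (-160, 0), (-152, 0), (-144, 0), (-136, 0), (-128, 10), (-120, 38), (-112, 9), (-104, 0), (-96, 16), (-88, 38), (-80, 9), (-72, 0), (-64, 22), (-56, 25), (-48, 9), (-40, 9), (-32, 24), (-24, 11), (-16, 9), (-8, 7)]
[483. 125.] 80 [ 563.7 -327. ] [21.2 11.8] 69.24 footdir 78.0 143
cap 457 (array([ 707.3, -323.2]), array([43.4, 49.8]), 86.64) [ 0.70676949 -0.32369755  0.09818532]
all (array([ 706.6, -319.6]), array([51.2, 61.5]), 82.5) [ 0.67523655 -0.34759482  0.03003609] [ 0.73682006 -0.29431572  0.10077058]
cap 175 (array([ 708.8, -329.7]), array([49.6, 48.7]), 66.16) [ 0.70836733 -0.32887827  0.09857686]
all (array([ 705.6, -326.5]), array([62., 57.]), 66.4) [ 0.67726929 -0.35529721  0.03011046] [ 0.73903748 -0.29672526  0.11064265]
cap 0 (array([0., 0.]), array([0., 0.]), 0.0) [nan nan nan]
  return np.nanmean(a, axis, out=out, keepdims=keepdims)
Traceback (most recent call last):
ValueError: zero-size array to reduction operation fmin which has no identity
```

All four sleds are queued in the chute, upright. The jar stays about 9 mm clear of the gripper body for the follower grasp. Picking the follower.

Request:
step_arm --pt "0.1 0.01 0.06 0 -0.18" --pt "0.1 0.02 0.12 0 -0.36" --pt "0.1 0.03 0.18 0 -0.54" --pt "0.1 0.04 0.24 0 -0.72" --pt "0.1 0.05 0.3 0 -0.9" --pt "0.1 0.069 0.36 0.03 -1.08" --pt "0.1 0.069 0.385 0.07 -1.26" --pt "0.1 0.069 0.385 0.12 -1.281" --pt "0.1 0.069 0.385 0.12 -1.281"

```text
time: 29.7
tool_pos: [0.5617, -0.3261, 0.1564]
tool_rot: [-3.129, -0.004, 1.222]
contact_force: [-0.5, 0.9, 1.5]
opening: 0.0412
grip_force: 0.0
```

Run:
```python
from look import *
items("pics/w7.png");s=observe();print(s["time"],s["tool_pos"],s["tool_rot"],s["qpos"][5])
c=read_camera("wrist");X=wcloud(c,s);t=(X[...,2]>.05)&(X[...,2]<.11)&(np.linalg.norm(X[...,:2]-[.707,-.325],axis=-1)<.06);print(rect(X,t) if t.any() else None)
print(go(s,[.5642,-.3278,.022],1.2235))
```

```text
[259. 185.] 251 [ 564.9 -327.4] [19.3 10.7] 70.17 footdir 70.0 457
29.75 [ 0.56357498 -0.32679326  0.1603294 ] [-3.13581015e+00 -1.81179703e-03  1.22209544e+00] -0.2943699748559814
(array([ 704.1, -325.2]), array([58.5, 57.8]), 4.1)
[-0.0007, 0.0009, 0.1383, -0.0014]
```

View pics/w7.png

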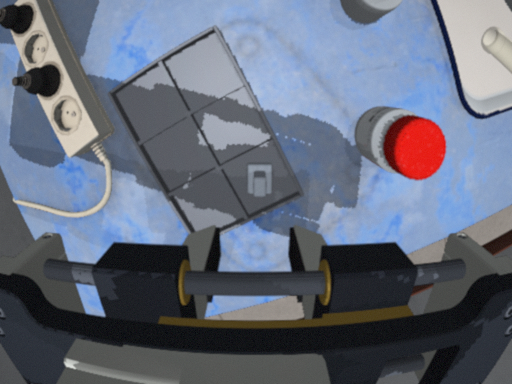

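The follower is in its compartment at (260,180), and the jar at (410,145) stays clear of the gripper body. Descending.

Request:
step_arm --pt "0.1 0 0 0.05 0" --pt "0.1 0 0 0.1 0" --pt "0.1 0 0 0.13 0" --pt "0.1 0 0 0.138 0" --pt "0.1 0 0 0.138 0" --pt "1 0 0 0.138 0" --pt "1 0 0 0.138 0" --pt "1 0 0 0.138 0" --pt "1 0 0 0.138 0" --pt "1 0 0 0.12 0" --pt "1 0 0 0.07 0" --pt "1 0 0 0.01 0" --pt "1 0 0 -0.05 0" --pt "1 0 0 -0.1 0" --pt "1 0 0 -0.1 0" --pt "1 0 0 -0.1 0" --grip_force 25

```text
time: 31.8
tool_pos: [0.5643, -0.3274, 0.2624]
tool_rot: [-3.141, -0.0, 1.223]
contact_force: [0.6, -0.1, -0.6]
opening: 0.0117
grip_force: 25.0
```

Run:
```python
from cell import *
from h import *
s=observe();c=read_camera("wrist");print(s["time"],s["tool_pos"],s["tool_rot"],s["opening"]);held(wcloud(c,s),s)
print(go(s,[.524,.0603,.262],-.0576))
chute(cloud(read_camera("top")))
```

```text
31.8 [ 0.56426526 -0.32737469  0.26238492] [-3.14063071e+00 -2.02447899e-04  1.22293667e+00] 0.011726043493602964
held x,y,z range mm 814 [  5. -13.   3.] [16. 13. 20.]
[0.3507, -0.17, 0.0004, 1.2805]
chute top 16 [-27.8  -2.8  39.3] (array([-26.2,  -2.8]), array([13.5, 10.3]), 2.24)
chute top 21 [-57.2   1.1  39.6] (array([-54.9,   0. ]), array([14. , 14.8]), 78.15)
chute top 19 [-86.   -2.9  40.9] (array([-84.2,  -1.5]), array([18.4, 13.8]), 16.85)
chute top 19 [-119.2   -1.2   40.8] (array([-115.8,   -1.6]), array([12.5, 15.4]), 76.22)
profile [(-208, -8), (-200, -5), (-192, -82), (-184, -3), (-176, 1), (-168, 0), (-160, 1), (-152, 0), (-144, 0), (-136, 2), (-128, 13), (-120, 35), (-112, 11), (-104, 5), (-96, 17), (-88, 14), (-80, 14), (-72, 4), (-64, 21), (-56, 38), (-48, 10), (-40, 8), (-32, 21), (-24, 132), (-16, 120), (-8, 92)]
```

Request:
step_arm --pt "1 0.03 -0.01 0 0.18" --pt "1 0.08 -0.03 0 0.36" --pt "1 0.13 -0.06 0 0.54" --pt "1 0.18 -0.09 0 0.72" --pt "1 0.23 -0.115 0 0.9" --pt "1 0.28 -0.14 0 1.08" --pt "1 0.33 -0.16 0 1.26" --pt "1 0.3507 -0.17 0 1.2805" --pt "1 0.3507 -0.17 0 1.2805" --pt "1 0.3507 -0.17 0.06 1.2805" --pt "1 0.3507 -0.17 0.105 1.2805" --pt "1 0.3507 -0.17 0.126 1.2805" --pt "1 0.3507 -0.17 0.126 1.2805" --pt "1 0.3507 -0.17 0.126 1.2805"

```text
time: 33.65
tool_pos: [0.5242, 0.0591, 0.1364]
tool_rot: [3.141, 0.001, -0.058]
contact_force: [-0.8, -1.0, -1.8]
opening: 0.0119
grip_force: 25.0
```

Request:
step_arm --pt "0.1 0 0 0 0" --pt "0.1 0 0 0 0" --pt "0.1 0 0 0 0" --pt "0.1 0 0 0 0" --pt "0.1 0 0 -0.05 0" --pt "0.1 0 0 -0.11 0" --pt "0.1 0 0 -0.15 0" --pt "0.1 0 0 -0.15 0" --pt "0.1 0 0 -0.15 0"

```text
time: 34.78
tool_pos: [0.5239, 0.06, 0.2858]
tool_rot: [3.141, 0.002, -0.057]
contact_force: [0.2, 0.5, -0.3]
opening: 0.0413
grip_force: 0.0
```

Run:
```python
from cell import *
from h import *
s=observe();c=read_camera("wrist");X=wcloud(c,s);print(s["time"],s["tool_pos"],s["tool_rot"]);chute(X)
cv2.imwrite("pics/w8.png",cv2.resize(c["img"][0:220,30:350,::-1],None,fx=2.4,fy=2.4,interpolation=cv2.INTER_CUBIC))
m=(X[...,2]>.185)&(X[...,2]<.203)&(np.abs(X[...,0]-.61)<.06)&(np.abs(X[...,1]-.208)<.05);r=rect(X,m);print(m.sum(),r)
print(go(s,[r[0][0]/1000,r[0][1]/1000,.26],-.0576))
```

```text
34.775 [0.52393124 0.06000468 0.28576904] [ 3.14145788e+00  1.50512862e-03 -5.73777879e-02]
chute top 138 [-27.   -1.4  40.1] (array([-25.3,  -1.9]), array([14.9, 14.1]), 6.23)
chute top 151 [-58.1   2.   40. ] (array([-56.4,   1.7]), array([14.2, 14.5]), 78.54)
chute top 164 [-85.6  -0.3  40. ] (array([-84.2,  -0.6]), array([14.7, 13.9]), 23.27)
chute top 180 [-115.7   -0.8   40.1] (array([-114.2,   -0.9]), array([14.4, 14.7]), 80.81)
chute top 211 [-139.4   -0.3   39.7] (array([-138.4,    0. ]), array([12.3, 19.6]), 81.52)
profile [(-208, 0), (-200, 0), (-192, 0), (-184, 0), (-176, 0), (-168, 0), (-160, 0), (-152, 12), (-144, 13), (-136, 13), (-128, 20), (-120, 30), (-112, 10), (-104, 8), (-96, 14), (-88, 24), (-80, 10), (-72, 7), (-64, 25), (-56, 17), (-48, 9), (-40, 4), (-32, 24), (-24, 11), (-16, 9), (-8, 6)]
999 (array([609.5, 208.8]), array([12.8, 69.7]), 86.04)
[0.0769, -0.1535, 0.0258, 0.0002]
```

View pics/w8.png

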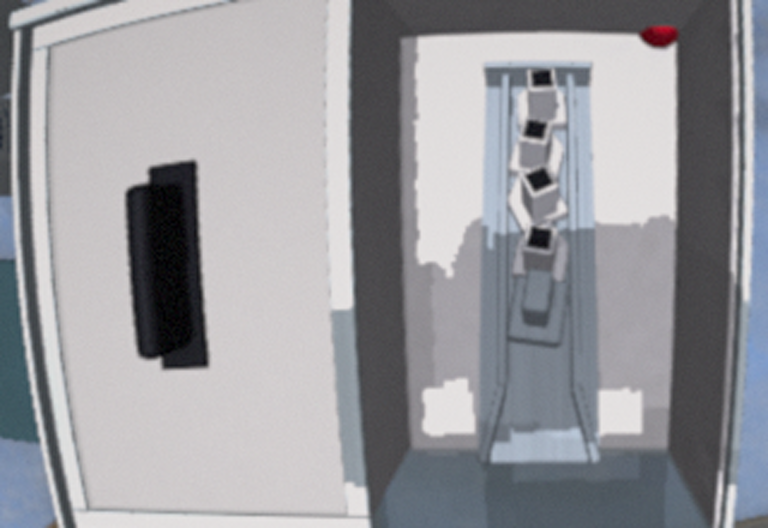

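The four sleds and the follower are in line in the chute, slightly yawed but within limits. The guard handle is at (175,260) in the crop. Now to shut the guard.

Request:
step_arm --pt "-0.2 0.03 -0.05 0 0" --pt "-0.2 0.06 -0.11 0 0" --pt "-0.2 0.077 -0.1535 0 0" --pt "-0.2 0.077 -0.1535 0 0" --pt "-0.2 0.077 -0.1535 0.05 0" --pt "-0.2 0.077 -0.1535 0.095 0" --pt "-0.2 0.077 -0.1535 0.111 0" --pt "-0.2 0.077 -0.1535 0.111 0" --pt "1 0.077 -0.1535 0.111 0" --pt "1 0.077 -0.1535 0.111 0" --pt "1 0.077 -0.1535 0.111 0" --pt "1 0.077 -0.1535 0.111 0" --grip_force 15

```text
time: 36.33
tool_pos: [0.6103, 0.2088, 0.1761]
tool_rot: [-3.142, -0.001, -0.057]
contact_force: [0.2, 0.3, 0.0]
opening: 0.0196
grip_force: 0.0
```

Request:
step_arm --pt "1 0 0.015 0 0" --pt "1 0 0.03 0 0" --pt "1 0 0.045 0 0" --pt "1 0 0.06 0 0" --pt "1 0 0.075 0 0" --pt "1 0 0.09 0 0" --pt "1 0 0.105 0 0" --pt "1 0 0.12 0 0" --pt "1 0 0.135 0 0" --pt "1 0 0.143 0 0" --pt "1 0 0.148 0 0" --pt "1 0 0.148 0 0"

```text
time: 37.83
tool_pos: [0.6018, 0.0594, 0.1759]
tool_rot: [3.14, -0.001, -0.058]
contact_force: [0.2, -0.5, 5.3]
opening: 0.0116
grip_force: 15.0
```

Request:
step_arm --pt "1 0 0.003 0 0" --pt "1 0 0.006 0 0" --pt "1 0 0.009 0 0" --pt "1 0 0.011 0 0" --pt "1 0 0.011 0 0"

```text
time: 38.45
tool_pos: [0.6016, 0.0549, 0.1759]
tool_rot: [-3.133, -0.002, -0.056]
contact_force: [2.6, 21.4, 3.4]
opening: 0.0115
grip_force: 15.0
```

Request:
step_arm --pt "1 0 -0.005 0 0" --pt "-0.2 0 -0.005 0 0" --pt "-0.2 0 -0.005 0 0" --pt "-0.2 0 -0.005 0 0" --pt "-0.2 0 -0.005 -0.05 0" --pt "-0.2 0 -0.005 -0.11 0" --pt "1 -0.05 -0.03 -0.11 0" --pt "1 -0.1 -0.06 -0.11 0" --pt "1 -0.15 -0.1 -0.11 0" --pt "1 -0.2 -0.14 -0.11 0" --pt "1 -0.24 -0.165 -0.1 0" --pt "1 -0.24 -0.165 -0.1 0" --pt "1 -0.24 -0.165 -0.1 0"

```text
time: 40.08
tool_pos: [0.3715, 0.2283, 0.2759]
tool_rot: [3.141, -0.001, -0.057]
contact_force: [-0.0, 0.5, -0.1]
opening: 0.0001
grip_force: 0.0
```

Run:
```python
from cell import *
from h import *
s=observe();c=read_camera("wrist");X=wcloud(c,s);print(s["time"],s["tool_pos"],s["tool_rot"],s["opening"])
cv2.imwrite("pics/w9.png",cv2.resize(c["img"][:,:,::-1],None,fx=1.4,fy=1.4))
z=X[...,2];near=np.linalg.norm(X[...,:2]-[.443,.223],axis=-1)
for lo,hi in((.096,.103),(.103,.107),(.107,.112),(.112,.13)):
    m=(z>lo)&(z<hi)&(near<.03);print(lo,m.sum(),rect(X,m) if m.sum()>5 else "",np.nanmedian(z[m]) if m.any() else "")
print("btn px",pix(c,s,[.443,.223,.109]))
m=(z>.150)&(z<.175)&(X[...,0]<.53)&(X[...,1]>.17)&(X[...,1]<.28);print("front rail min x",np.nanmin(X[m][:,0]),np.nanmax(z[m]))
m=(z>.185)&(z<.203)&(np.abs(X[...,0]-.60)<.06)&(np.abs(X[...,1]-.058)<.05);print("handle",m.sum(),rect(X,m))
T=cloud(read_camera("top"));z=T[...,2];m=(z>.185)&(z<.21)&(np.abs(T[...,0]-.60)<.06)&(np.abs(T[...,1]-.058)<.05);print("handle top",m.sum(),rect(T,m))
print(go(s,[.434,.223,.13],-.0576))
```

```text
40.075 [0.37153144 0.22826518 0.27594026] [ 3.14131332e+00 -9.95894950e-04 -5.72864088e-02] 0.00012712442064222412
0.096 993 (array([442.6, 222.8]), array([59.1, 58.9]), 86.66) 0.10039562861939394
0.103 0  
0.107 268 (array([442.2, 227.7]), array([43.1, 41.6]), 86.55) 0.11154638795534169
0.112 986 (array([442.3, 227.2]), array([41.8, 41.3]), 86.5) 0.12071014244632128
btn px [[255.32191116 107.07635273]]
front rail min x 0.4724615359505 0.17276419998659412
handle 0 (array([0., 0.]), array([0., 0.]), 0.0)
handle top 77 (array([601.6,  54.6]), array([11.5, 67.4]), 85.55)
[0.0627, 0.0017, 0.1459, 0.0003]
```

View pics/w9.png

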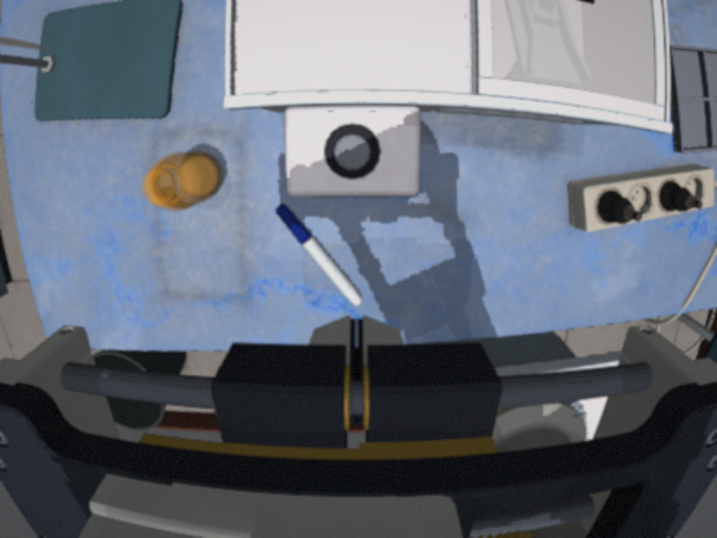

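Run:
```python
from cell import *
from h import *
s=observe();c=read_camera("wrist");X=wcloud(c,s)
for v in range(88,128,3): print(v,[(int(X[v,u,2]*1000)) for u in range(230,276,3)])
print(X[107,252],X[107,236],X[107,268],X[92,252],X[122,252])
```

```text
88 [101, 99, 101, 99, 99, 99, 100, 102, 101, 100, 101, 102, 100, 100, 100, 99]
91 [99, 101, 100, 99, 111, 112, 110, 111, 112, 112, 112, 100, 99, 100, 100, 101]
94 [101, 99, 110, 113, 111, 112, 112, 111, 112, 111, 112, 111, 101, 101, 99, 99]
97 [100, 100, 112, 111, 113, 111, 120, 122, 120, 113, 114, 111, 114, 99, 99, 100]
100 [101, 110, 111, 112, 122, 122, 122, 121, 122, 123, 121, 112, 112, 112, 99, 100]
103 [98, 112, 111, 119, 122, 123, 122, 122, 122, 123, 120, 112, 112, 111, 100, 99]
106 [100, 112, 111, 122, 121, 122, 122, 123, 121, 121, 122, 112, 112, 111, 100, 99]
109 [100, 110, 112, 121, 122, 122, 122, 122, 120, 121, 121, 121, 113, 113, 102, 100]
112 [100, 112, 112, 120, 122, 121, 122, 121, 124, 122, 122, 121, 112, 112, 100, 98]
115 [100, 113, 112, 112, 123, 121, 123, 121, 121, 122, 121, 112, 111, 111, 101, 100]
118 [99, 100, 110, 112, 120, 122, 121, 121, 122, 121, 120, 113, 112, 100, 100, 101]
121 [101, 100, 110, 111, 113, 112, 123, 121, 121, 112, 111, 113, 112, 99, 100, 98]
124 [100, 100, 99, 110, 112, 112, 113, 112, 113, 113, 111, 112, 100, 99, 100, 100]
127 [100, 100, 99, 100, 100, 99, 111, 111, 112, 100, 101, 98, 99, 100, 101, 99]
[0.44423975 0.22596299 0.12239128] [0.44494828 0.24322268 0.11133244] [0.44290707 0.2089725  0.11250814] [0.46007659 0.22508561 0.11176631] [0.42754543 0.22705268 0.11193901]
```

The guard is shut (handle y 0.0546). The button cap is at (352,150), its top measured at z 0.122 and centre (0.443, 0.226). The gripper body clears the rail, so I'll press.

Request:
step_arm --pt "1 0.03 -0.001 0 0" --pt "1 0.0695 -0.002 0.03 0" --pt "1 0.0695 -0.002 0.09 0" --pt "1 0.0695 -0.002 0.14 0" --pt "1 0.0695 -0.002 0.14 0" --pt "1 0.0695 -0.002 0.152 0" --pt "1 0.0695 -0.002 0.156 0" --pt "1 0.0695 -0.002 0.159 0" --pt "1 0.0695 -0.002 0.161 0" --pt "1 0.0695 -0.002 0.162 0" --pt "1 0.0695 -0.002 0.162 0"

```text
time: 41.6
tool_pos: [0.4416, 0.2267, 0.116]
tool_rot: [-3.141, -0.004, -0.057]
contact_force: [-2.3, -3.3, 16.3]
opening: 0.0007
grip_force: 8.1
```

Request:
step_arm --pt "1 0 0 0 0" --pt "1 0 0 -0.02 0" --pt "1 0 0 -0.08 0" --pt "1 0 0 -0.14 0" --pt "1 -0.06 0 -0.17 0" --pt "1 -0.07 0 -0.17 0" --pt "1 -0.07 0 -0.17 0" --pt "1 -0.07 0 -0.17 0"

```text
time: 42.6
tool_pos: [0.371, 0.2305, 0.2827]
tool_rot: [3.141, 0.001, -0.058]
contact_force: [0.1, -0.6, -0.2]
opening: 0.0004
grip_force: 0.0
```

Run:
```python
from cell import *
from h import *
s=observe();c=read_camera("wrist");X=wcloud(c,s);z=X[...,2];print(s["time"],s["tool_pos"],s["contact_force"])
m=(np.linalg.norm(X[...,:2]-[.443,.2265],axis=-1)<.010);print("cap z",np.nanmedian(z[m]))
c=read_camera("top");X=cloud(c);z=X[...,2];m=(z>.185)&(z<.21)&(np.abs(X[...,0]-.60)<.06)&(np.abs(X[...,1]-.058)<.05);print("handle",rect(X,m))
cv2.imwrite("pics/top9.png",cv2.resize(c["img"][120:260,120:380,::-1],None,fx=3,fy=3,interpolation=cv2.INTER_CUBIC))
```

```text
42.6 [0.3709598  0.23046778 0.28270021] [ 0.10447048 -0.57981111 -0.16358288]
cap z 0.12220256837884202
handle (array([601.4,  54.6]), array([11.7, 67.1]), 85.21)
```

View pics/top9.png

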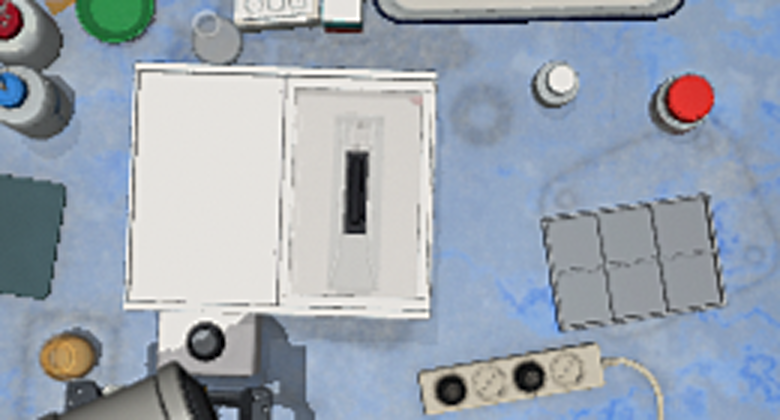

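The guard is shut (handle at (355,190)), the tray is empty, the button has sprung back, and the jar and bottles stand where they were. Handing in.

```bash
python3 -c "
from cell import *
print(hand_in())"
```

```text
the job is handed in; nothing more can be done
None
```

I loaded all four sleds and the follower into the chute, shut the guard, pressed the start button and let it go, and handed the job in at about 43 s; hand-in returned no verdict.

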